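# Fit a bayonet gas-filter cartridge and hold it home

## Task

Pull the grey transport plug out of the gas-filter base and leave it in the steel tray. Then take the filter cartridge with the wing grip, push its two lugs down through the base's slots against the spring until its shoulder is fully home on the base, twist it a quarter turn clockwise (seen from above) to the stop, and finish still gripping it and pressing it down flush, because without your push the spring lifts it again. Leave the other things on the bench where they are.

Things in the scene. Friction and masses are not known exactly. Their poses are not given: they have to be found in the camera images.
- filter_base: Gas-filter base fixed to the bench: square metal block 60 x 60 mm, 50 mm high. Origin: centre of its underside, z up. Round brass pipe fittings with copper stubs on its +y and -y sides (to 55 mm from the axis, 10 to 26 mm above the bench). A slot 13 mm wide runs right across its top along its x axis. A cartridge fully home has its origin 26 mm above this origin.
- throat (a point): Centre of the base's throat, at the level of its top. The top is a steel lip 9 mm thick, throat about 31 mm across; lugs go down through the x slot. With the cartridge's shoulder under 3 mm above the top, the lugs clear the lip and turn clockwise about 90 to 96 degrees to a stop, where detents 3 mm deep lie above them on the y axis. Released there, the spring lifts the cartridge 6 mm, still locked.
- plunger (a joint): Spring plunger on the base's axis, 20 mm diameter, m pressed down: 0 at rest (12 mm below the base's top), 0.012 with the cartridge fully home. It meets the foot of the cartridge's neck when the shoulder is 12 mm above the base's top; it pushes up with 3 N there and 13 N at fully home.
- cartridge: The filter cartridge to fit, upright and loose on the bench, 80 mm tall, about 0.2 kg. Origin: centre of the underside of its neck, z up. Metal neck 25 mm diameter, 24 mm long, with two opposite lugs along +x and -x: tips 20 mm from the axis, 8 mm wide, 6 to 12 mm above the origin. White body 44 mm diameter, 24 to 52 mm above the origin. A half turn leaves it alike.
- shoulder (a point): Centre of the underside of the cartridge's white body (the shoulder, 24 mm above its origin), which comes to rest on the base's top, at the throat point, when fully home.
- wing (a point): Middle of the cartridge's grey wing grip, 66 mm above its origin. The wing is 40 mm long along the cartridge's x (in line with the lugs), 12 mm thick along y, and 28 mm tall (52 to 80 mm above the origin).
- plug: Grey plastic transport plug sitting loosely in the throat of the filter base at the start, no lugs, about 40 g. Origin: centre of its underside, z up. Shank 22 mm diameter, 10 mm long, then a flange 48 mm diameter and 5 mm thick (10 to 15 mm above the origin, resting on the base's top), then an upright round grip 18 mm diameter, 15 to 43 mm above the origin. It lifts straight out.
- tray: Open square steel tray fixed to the bench, 116 x 116 mm outside, 20 mm high, walls and floor about 4 to 5 mm thick. Origin: centre of its underside, z up, sides along x and y.
- spare: Bystander: a thicker cartridge of another type, 58 mm diameter, 76 mm tall, with a round knob and no lugs, standing on the bench beyond the base. Origin: centre of its underside. Leave alone.
- jar: Bystander: small amber jar, 36 mm diameter, 34 mm tall. Origin: centre of its underside. Leave alone.
- vial: Bystander: small clear vial, 22 mm diameter, 40 mm tall. Origin: centre of its underside. Leave alone.
- wrench: Bystander: steel wrench 150 mm long, lying on the bench beyond the base. Leave alone.
- wash_bottle: Bystander: white plastic bottle 64 mm diameter, 130 mm tall, at the far side. Origin: centre of its underside. Leave alone.
There are look-alikes about, which are no part of the job. Leave any turquoise look-alike of the plug alone. Leave any green look-alike of the cartridge alone.

How it is judged (in metres and radians):
On the way, in this order (a step that is already met when the one before it is completed fails the run):
1. the plug is out of the base and lies released in the tray (x of plug in the frame of tray between -0.052 and 0.052 m and y of plug in the frame of tray between -0.052 and 0.052 m and z of plug in the frame of tray below 0.045 m and contact force between the fingers and plug below 0.1 N and contact force between plug and tray above 0.05 N and linear speed of plug below 0.03 m/s), for 0.2 s.
2. the cartridge is pushed down through the slots, lugs below the lip, before it is turned (horizontal distance between cartridge and filter_base below 0.004 m and angle between cartridge's own z axis and vertical below 0.12 rad and z of cartridge in the frame of filter_base below 0.032 m and angle between the x axis of cartridge and the x axis of filter_base, either way round below 0.35 rad), for 0.02 s.
At the end, for the whole second after the job is handed in: Plug at rest and untouched in the tray. Cartridge in the base: centred within 4 mm, upright within 7 degrees, lugs a quarter turn from the slots (within 14 degrees), shoulder under 2.5 mm above the base, still, and held by the fingers with over 2 N (all of step 1 and horizontal distance between cartridge and filter_base below 0.004 m and angle between cartridge's own z axis and vertical below 0.12 rad and z of cartridge in the frame of filter_base between 0.023 and 0.0285 m and angle between the x axis of cartridge and the y axis of filter_base, either way round below 0.25 rad and contact force between the fingers and cartridge above 2 N and linear speed of cartridge below 0.02 m/s); the arm keeps its last pose, push and grip.
It fails at once if a bystander is pushed more than 30 mm or lifted (distance of any of spare, jar, vial, wrench, wash_bottle from where it was at the start of the episode above 0.03 m).
It also fails if it takes over 64 s, if anything falls off the work surface, if the arm or the gripper's body presses on something with over 40 N, if the wrist force passes 120 N, or if a joint passes its speed limit or range.

## Robot

A 6-joint arm with a two-finger parallel gripper is mounted at the origin on the work surface. World frame = base frame: x ahead of the robot, y to its left, z up, the work surface at z = 0. Lengths are in mm, angles in rad, forces in N, time in s.
With the tool pointing down it reaches from about 275 to 750 mm from the base axis. Payload 10.2 kg.
Tool frame: the origin (TCP) lies on the front face of the gripper's body, between the roots of the fingers; the fingertips stand 73 mm ahead of it and the grasp point (between the pads) lies 54 mm ahead of it; z points along the fingers, y is the line along which they close (so a half turn about z gives the same grasp; the last joint's range is limited). The gripper opens to 85 mm and grips with 20 to 120 N. Pads are 22 mm wide; open, the fingers measure 114 mm over their backs; the gripper's body (76 mm by 85 mm) begins 54 mm behind the grasp point. The pads swing forward as they close: fully open they stand 13 mm farther back than shut.
Start: joints at [0.957, 0.313, 1.498, -0, 1.331, -0.223], TCP at [200.001, 485.419, 303.894] pointing down, gripper open.
Joint ranges: [-2.94, 2.94], [-0.97, 2.17], [0.19, 2.56], [-1.23, 4.37], [0.02, 3.11], [-2.88, 2.88]. Speed limits (rad/s): [2.39, 2.39, 3.01, 3.14, 3.14, 3.14].

## Interface

Orientations are given as a unit quaternion [w, x, y, z].
In Python, from rig import * gives the robot as it stands.
- The arm moves only by the tool step_arm, never from a script. Its argument "plan" is a list of rows, each an object with "offset": the shift along the tool's x, y, z in cm, a list of three; "rot": the turn, a rotation vector about the tool's x, y, z in degrees, a list of three; "gripper": the finger opening in cm, from 0 to 8.54. In form: [{"offset": [x, y, z], "rot": [wx, wy, wz], "gripper": gripper}, ...]. A call has 1 to 12 rows; each row is the pose to reach, as a shift and turn from the pose commanded when the call began, along the tool's axes at that moment; what a row does not reach only later rows make up. A row lasts 1/10 s, in which the tool goes at most 50 mm and 8.59 degrees, less where a joint would pass 70% of its speed; a pose out of reach is approached as far as the arm can. A call with a gripper value outside its range is refused whole. The fingers move at their own pace and stop on an object; "squeeze" is the grip in N (left out, the last holds). Time passes only in rows, so rows that repeat a pose let the fingers close. It gives the time, the measured TCP pose, the force, the opening and the grip force at its end, in the units of the state.
- sense(): the state, without advancing time (a new reading comes with each control period).
- capture(name): name is "scene" or "top" or "wrist"; returns a dict with "color" (420x560x3 uint8, red, green, blue), "depth" (420x560 float32, mm along the optical axis (not along the pixel's ray), 0 where there is no reading), "vertical_fov" (degrees; the focal length in pixels is half the picture's height over the tangent of half this angle, whatever the lens; pixels are square), "cx", "cy" (the principal point, pixels), "rvec" (rotation vector, rad) and "tvec" (3), from world to camera coordinates, as OpenCV has them; the wrist camera has in their place "mount" (4x4, takes a point from camera to tool coordinates, whose origin is the TCP and whose axes are the flange's). Camera axes: x right, y down, z forward; pixel columns grow to the right and rows downward; lengths in mm; the calibration is good to about 2 mm. A picture is of the moment at which its call begins: read the wrist's pose just before it.
- finish_job(): hands the job in; it is judged then, once.
The state is a dict: "time_s": time; "joints": joint angles; "dq": joint speeds; "tau": joint torques, N m; "eef_pos": TCP position; "ee_rot": TCP orientation; "force": force on the tool from outside, world axes, zero at the start; "wrist_torque": the same for the moment, N m; "grip_width": opening from 0.0 (shut) to 1.0 (fully open); "grip_force": force on a finger pad.
Only numpy, scipy, OpenCV 4.12 (cv2) and the standard library are available. Lean on these libraries where they do the work, as an engineer would, in place of code of your own. Each camera call takes 0.05 s, during which the arm holds its last target. There are 200 camera calls.

## Working session

There is one attempt and no reset: what is moved stays moved. The work goes in short steps, Python scripts to look and compute and a tool call to move; the robot and the scene stay as the last step left them, time stands still between calls to the robot, and variables do not carry over. Pictures are saved under pics/ and viewed, at most 10 in all, crops included, and the job is handed in when it is done.

Besides the shell and the picture viewer there is one more tool, called after "Request:" as name([rows], argument=value, ...), one row to a line, values as JSON. step_arm: Moves the arm, as the interface text tells. Its arguments: {"type":"object","properties":{"plan":{"type":"array"},"squeeze":{"type":"number"}},"required":["plan"]}

```bash
mkdir -p pics
cat > h.py <<'E'
from rig import *
import numpy as np, cv2
from scipy.spatial.transform import Rotation as R
def cloud(c):
    d=c["depth"];h,w=d.shape;f=h/2/np.tan(np.radians(c["vertical_fov"]/2))
    v,u=np.mgrid[:h,:w];P=np.dstack([(u-c["cx"])*d/f,(v-c["cy"])*d/f,d]).astype(float)
    if "mount" in c:
        M=np.array(c["mount"]);P=P@M[:3,:3].T+M[:3,3]
        s=c["st"];q=s["ee_rot"];P=P@R.from_quat([q[1],q[2],q[3],q[0]]).as_matrix().T+np.array(s["eef_pos"])
    else:
        Rm=R.from_rotvec(np.ravel(c["rvec"])).as_matrix();P=(P-np.ravel(c["tvec"]))@Rm
    P[d<=0]=np.nan
    return P
def cap(n):
    s=sense();c=capture(n);c["st"]=s;c["P"]=cloud(c);return c
def save(n,im):cv2.imwrite("pics/"+n,im[:,:,::-1])
E
python3 - <<'E'
from h import *
import pickle
for n in("scene","top"):
    c=cap(n);save(n+"0.png",c["color"]);pickle.dump(c,open(n+".pkl","wb"))
print(sense())
E
```

```text
{'time_s': 0.1, 'joints': array([ 9.56598710e-01,  3.13368378e-01,  1.49834183e+00,  5.04437092e-05,
        1.33100169e+00, -2.23423642e-01]), 'dq': array([-8.67459877e-04, -2.33230722e-03, -3.03796431e-03, -8.93671626e-05,
        9.71139807e-04, -1.35123774e-04]), 'tau': array([ 2.22207724e-03, -4.12907445e+01, -2.60139745e+01, -2.29597845e-04,
        3.09717150e-03,  4.01705984e-05]), 'eef_pos': array([199.90471823, 485.2973585 , 303.41265297]), 'ee_rot': array([-2.49962657e-04,  1.94152033e-01,  9.80971291e-01, -5.01291700e-04]), 'force': array([-0.20967202,  0.29349398, -0.34497107]), 'wrist_torque': array([ 0.02689989, -0.0078198 , -0.05425736]), 'grip_force': 0.0, 'grip_width': 1.0019694913735835}
```

View pics/scene0.png

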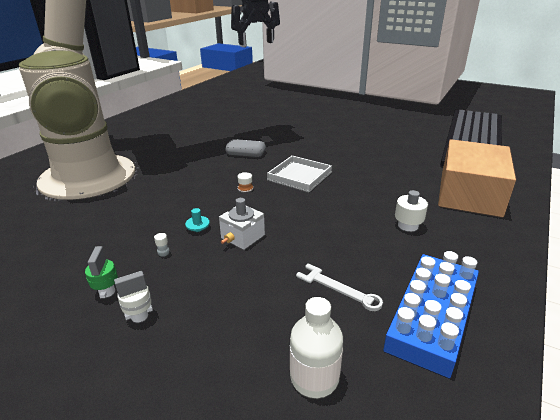

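View pics/top0.png

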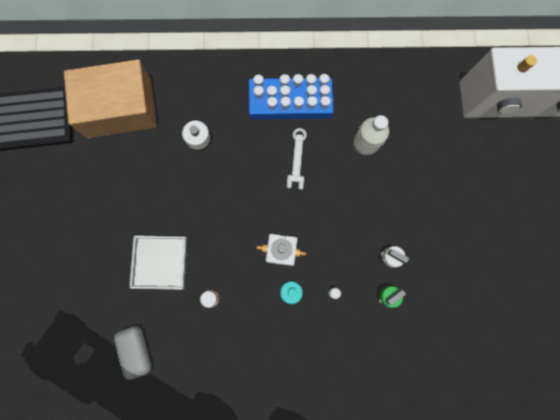

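Top view: base and plug at about (282,250), cartridge (395,257) with the green one at (393,297), tray (158,263), turquoise plug (291,293), vial (335,294), jar (209,299).

Run:
```python
from h import *
import pickle
c=pickle.load(open("top.pkl","rb"));P=c["P"]
def rep(n,u,v,r,lo,hi):
    S=P[v-r:v+r,u-r:u+r].reshape(-1,3);S=S[(S[:,2]>lo)&(S[:,2]<hi)]
    rc=cv2.minAreaRect(S[:,:2].astype(np.float32));print(n,len(S),S.mean(0).round(1),np.round(rc[0],1),np.round(rc[1],1),round(rc[2],1))
rep("grip",282,250,28,75,110)
rep("flange+",282,250,28,51,60)
rep("top",282,250,28,40,52)
rep("fit",282,250,28,8,30)
rep("wing",395,257,22,70,95)
rep("body",395,257,22,40,60)
rep("green",393,297,20,20,95)
rep("tray",158,263,38,12,30)
rep("trayf",158,263,15,-5,12)
rep("jar",209,299,14,20,60);rep("vial",335,294,12,20,60);rep("turq",291,293,16,8,60)
```

```text
grip 57 [481.6 -28.4  83.1] [481.5 -28.7] [15.1 16.6] 41.8
flange+ 426 [480.8 -28.5  54.5] [481.3 -28.6] [59.4 58.8] 82.0
top 328 [481.  -28.7  49.1] [481.7 -28.5] [60.  60.2] 81.2
fit 110 [478.8 -25.6  22.4] [470.3 -26.7] [109.5  37.3] 81.4
wing 124 [ 459.7 -276.4   79. ] [ 460.2 -277.3] [40.1 12.4] 58.6
body 208 [ 457.9 -272.6   51.5] [ 459.1 -276.5] [42.1 41.4] 88.4
green 403 [ 375.  -260.    59.9] [ 373.8 -263.5] [42.9 41.9] 14.0
tray 456 [462.2 249.6  18.8] [462.  248.2] [116.8 115.9] 87.7
trayf 893 [461.  253.3   4.1] [461.2 253.5] [69.5 66. ] 88.9
jar 196 [378.7 132.9  33.6] [378.6 133.3] [32.3 31.9] 67.2
vial 87 [ 384.3 -143.    39.5] [ 384.7 -143.7] [21.4 19.3] 88.3
turq 358 [387.4 -48.7  19.7] [386.5 -48.5] [45.1 46.2] 88.6
```

```bash
cat >> h.py <<'E'
def goal(x,y,z,yaw=None):
    s=sense();q=s["ee_rot"];Rm=R.from_quat([q[1],q[2],q[3],q[0]]).as_matrix()
    y0=np.degrees(np.arctan2(Rm[1,1],Rm[0,1]));o=Rm.T@(np.array([x,y,z])-s["eef_pos"])/10
    print("off cm",o.round(2),"rotz deg",None if yaw is None else round(-((yaw-y0+180)%360-180),1),"pos",s["eef_pos"].round(1),"yaw",round(y0,1),"t",round(s["time_s"],2))
E
python3 -c "
from h import *
goal(481.5,-28.6,230);goal(481.5,-28.6,131)"
```

```text
off cm [-45.61 -36.78   7.37] rotz deg None pos [199.9 485.3 303.4] yaw 67.6 t 0.1
off cm [-45.62 -36.77  17.27] rotz deg None pos [199.9 485.3 303.4] yaw 67.6 t 0.1
```

Request:
step_arm([
  {"offset":[-45.6,-36.8,7.3],"rot":[0,0,0],"gripper":6},
  {"offset":[-45.6,-36.8,7.3],"rot":[0,0,0],"gripper":6},
  {"offset":[-45.6,-36.8,7.3],"rot":[0,0,0],"gripper":6},
  {"offset":[-45.6,-36.8,7.3],"rot":[0,0,0],"gripper":6},
  {"offset":[-45.6,-36.8,7.3],"rot":[0,0,0],"gripper":6},
  {"offset":[-45.6,-36.8,7.3],"rot":[0,0,0],"gripper":6},
  {"offset":[-45.6,-36.8,7.3],"rot":[0,0,0],"gripper":6},
  {"offset":[-45.6,-36.8,7.3],"rot":[0,0,0],"gripper":6},
  {"offset":[-45.6,-36.8,7.3],"rot":[0,0,0],"gripper":6},
  {"offset":[-45.6,-36.8,7.3],"rot":[0,0,0],"gripper":6},
  {"offset":[-45.6,-36.8,7.3],"rot":[0,0,0],"gripper":6},
  {"offset":[-45.6,-36.8,7.3],"rot":[0,0,0],"gripper":6},
])

```text
time_s: 1.3
eef_pos: [482.1, -31.1, 230.3]
ee_rot: [-0.0, 0.195, 0.981, -0.0]
force: [0.3, 1.3, 0.4]
grip_width: 0.702
grip_force: 0.0
```

Run:
```python
from h import *
c=cap("wrist");save("w1.png",c["color"]);P=c["P"].reshape(-1,3)
r=np.hypot(P[:,0]-481.5,P[:,1]+28.6)
for lo,hi,rm in((75,100,20),(51.5,58,35),(44,51.5,60)):
    S=P[(P[:,2]>lo)&(P[:,2]<hi)&(r<rm)]
    if len(S)>5:
        rc=cv2.minAreaRect(S[:,:2].astype(np.float32));print(len(S),S.mean(0).round(1),rc)
goal(481.5,-28.6,131)
```

```text
605 [480.9 -25.   82.6] ((481.6866455078125, -25.27492904663086), (17.240467071533203, 17.251752853393555), 45.72826385498047)
2527 [479.6 -24.5  55.1] ((481.79718017578125, -24.996417999267578), (58.53398895263672, 58.30687713623047), 79.6208724975586)
2817 [479.4 -24.4  50.1] ((482.005615234375, -25.340511322021484), (60.12726974487305, 60.43117141723633), 80.9157485961914)
off cm [0.48 0.49 9.86] rotz deg None pos [484.  -34.9 229.7] yaw 67.4 t 1.35
```

View pics/w1.png

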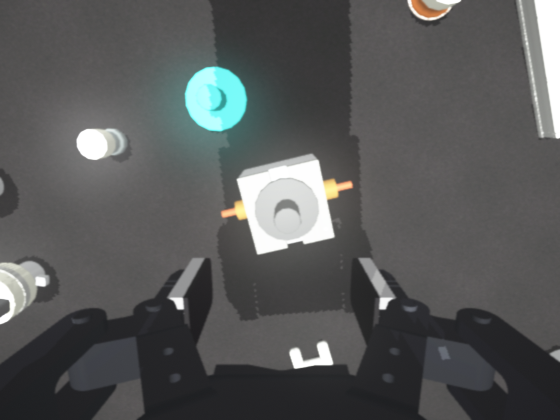

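The wrist view shows the plug in the base at (287,215) between the open fingers. The turquoise one is at (215,98) and out of the way. The arm was still settling when this was taken. Next I'll go down and grip.

Request:
step_arm([
  {"offset":[0,0,4],"rot":[0,0,0],"gripper":6},
  {"offset":[0,0,7],"rot":[0,0,0],"gripper":6},
  {"offset":[0,0,9.8],"rot":[0,0,0],"gripper":6},
  {"offset":[0,0,9.8],"rot":[0,0,0],"gripper":6},
  {"offset":[0,0,9.8],"rot":[0,0,0],"gripper":6},
  {"offset":[0,0,9.8],"rot":[0,0,0],"gripper":0.5},
  {"offset":[0,0,9.8],"rot":[0,0,0],"gripper":0.5},
  {"offset":[0,0,9.8],"rot":[0,0,0],"gripper":0.5},
  {"offset":[0,0,9.8],"rot":[0,0,0],"gripper":0.5},
  {"offset":[0,0,9.8],"rot":[0,0,0],"gripper":0.5},
  {"offset":[0,0,9.8],"rot":[0,0,0],"gripper":0.5},
], squeeze=30)

```text
time_s: 2.45
eef_pos: [481.8, -28.6, 133.9]
ee_rot: [0.001, 0.194, 0.981, -0.0]
force: [-0.4, 0.1, 6.5]
grip_width: 0.198
grip_force: 29.1
```

```bash
python3 -c "
from h import *
print(sense()['grip_width'],sense()['grip_force'],sense()['force'])
goal(481.5,-28.6,200);goal(461.5,251,200);goal(461.5,251,98)"
```

```text
0.19836764652986918 29.122785329818726 [-0.42363968  0.10378705  6.46318625]
off cm [ 0.02 -0.01 -6.61] rotz deg None pos [481.8 -28.6 133.9] yaw 67.6 t 2.45
off cm [12.52 25.08 -6.63] rotz deg None pos [481.8 -28.6 133.9] yaw 67.6 t 2.45
off cm [12.53 25.08  3.57] rotz deg None pos [481.8 -28.6 133.9] yaw 67.6 t 2.45
```

Request:
step_arm([
  {"offset":[0,0,-2],"rot":[0,0,0],"gripper":0.5},
  {"offset":[0,0,-5],"rot":[0,0,0],"gripper":0.5},
  {"offset":[0,0,-7],"rot":[0,0,0],"gripper":0.5},
  {"offset":[2,4,-7],"rot":[0,0,0],"gripper":0.5},
  {"offset":[4,8,-7],"rot":[0,0,0],"gripper":0.5},
  {"offset":[6,12,-7],"rot":[0,0,0],"gripper":0.5},
  {"offset":[8,16,-7],"rot":[0,0,0],"gripper":0.5},
  {"offset":[10,20,-7],"rot":[0,0,0],"gripper":0.5},
  {"offset":[11.5,23,-7],"rot":[0,0,0],"gripper":0.5},
  {"offset":[12.5,25.1,-7],"rot":[0,0,0],"gripper":0.5},
  {"offset":[12.5,25.1,-7],"rot":[0,0,0],"gripper":0.5},
  {"offset":[12.5,25.1,-7],"rot":[0,0,0],"gripper":0.5},
])

```text
time_s: 3.65
eef_pos: [461.4, 251.1, 203.0]
ee_rot: [0.0, 0.194, 0.981, -0.0]
force: [0.1, 0.1, -0.4]
grip_width: 0.195
grip_force: 29.5
```

Request:
step_arm([
  {"offset":[0,0,3],"rot":[0,0,0],"gripper":0.5},
  {"offset":[0,0,6],"rot":[0,0,0],"gripper":0.5},
  {"offset":[0,0,8.5],"rot":[0,0,0],"gripper":0.5},
  {"offset":[0,0,9.5],"rot":[0,0,0],"gripper":0.5},
  {"offset":[0,0,10],"rot":[0,0,0],"gripper":0.5},
  {"offset":[0,0,10.2],"rot":[0,0,0],"gripper":0.5},
  {"offset":[0,0,10.2],"rot":[0,0,0],"gripper":0.5},
  {"offset":[0,0,10.2],"rot":[0,0,0],"gripper":0.5},
])

```text
time_s: 4.45
eef_pos: [461.9, 251.2, 101.8]
ee_rot: [0.001, 0.194, 0.981, 0.0]
force: [0.1, 0.5, 0.8]
grip_width: 0.196
grip_force: 29.5
```

Request:
step_arm([
  {"offset":[0,0,0.3],"rot":[0,0,0],"gripper":0.5},
  {"offset":[0,0,0.4],"rot":[0,0,0],"gripper":0.5},
  {"offset":[0,0,0.4],"rot":[0,0,0],"gripper":4},
  {"offset":[0,0,0.4],"rot":[0,0,0],"gripper":4},
  {"offset":[0,0,0.4],"rot":[0,0,0],"gripper":4},
  {"offset":[0,0,0.4],"rot":[0,0,0],"gripper":4},
  {"offset":[0,0,0.4],"rot":[0,0,0],"gripper":4},
  {"offset":[0,0,-2],"rot":[0,0,0],"gripper":4},
  {"offset":[0,0,-6],"rot":[0,0,0],"gripper":4},
  {"offset":[0,0,-12],"rot":[0,0,0],"gripper":4},
  {"offset":[0,0,-12],"rot":[0,0,0],"gripper":4},
  {"offset":[0,0,-12],"rot":[0,0,0],"gripper":4},
])

```text
time_s: 5.65
eef_pos: [461.9, 251.3, 222.5]
ee_rot: [0.002, 0.194, 0.981, 0.001]
force: [0.5, 0.5, -0.1]
grip_width: 0.473
grip_force: 0.0
```

Run:
```python
from h import *
c=cap("top");w=cap("wrist")
save("tw2.png",np.vstack([c["color"][180:340,60:460],w["color"][:420:,80:480]])[:600])
goal(481.5,-28.6,220,-31.4);goal(430,-200,260,-31.4)
```

```text
off cm [-1.255e+01 -2.507e+01 -2.000e-02] rotz deg 99.0 pos [461.  251.  219.6] yaw 67.6 t 5.75
off cm [-14.31 -42.89  -4.01] rotz deg 99.0 pos [461.  251.  219.6] yaw 67.6 t 5.75
```

View pics/tw2.png

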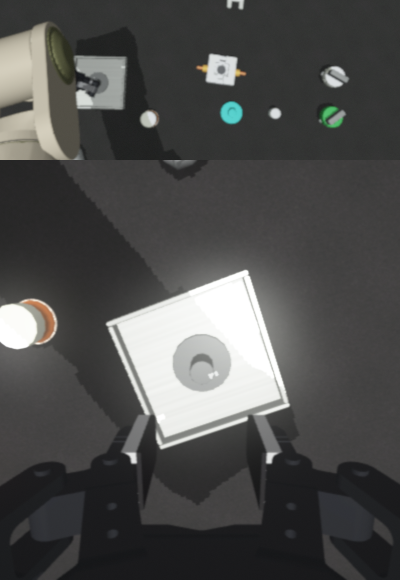

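The plug stands upright near the centre of the tray at (200,362) and the base is empty. Next I'll look at the base on the way to the cartridge.

Request:
step_arm([
  {"offset":[-2,-4,0],"rot":[0,0,8],"gripper":4},
  {"offset":[-4,-8,-1],"rot":[0,0,16],"gripper":4},
  {"offset":[-6,-12,-2],"rot":[0,0,24],"gripper":4},
  {"offset":[-8,-16,-3],"rot":[0,0,32],"gripper":4},
  {"offset":[-10,-20,-3],"rot":[0,0,40],"gripper":4},
  {"offset":[-10,-23,-3],"rot":[0,0,48],"gripper":4},
  {"offset":[-10,-25,-3],"rot":[0,0,56],"gripper":4},
  {"offset":[-10,-25,-3],"rot":[0,0,64],"gripper":4},
  {"offset":[-10,-25,-3],"rot":[0,0,64],"gripper":4},
  {"offset":[-10,-25,-3],"rot":[0,0,64],"gripper":4},
  {"offset":[-10,-25,-3],"rot":[0,0,64],"gripper":4},
  {"offset":[-10,-25,-3],"rot":[0,0,64],"gripper":4},
])

```text
time_s: 6.95
eef_pos: [458.7, -17.7, 250.6]
ee_rot: [-0.0, 0.684, 0.73, -0.0]
force: [-0.1, -0.1, -0.5]
grip_width: 0.47
grip_force: 0.0
```

```bash
cat >> h.py <<'E'
def rect(P,x,y,rm,lo,hi):
    P=P.reshape(-1,3);r=np.hypot(P[:,0]-x,P[:,1]-y);S=P[(P[:,2]>lo)&(P[:,2]<hi)&(r<rm)]
    rc=cv2.minAreaRect(S[:,:2].astype(np.float32));print(len(S),"z",np.median(S[:,2]).round(1),np.round(rc[0],1),np.round(rc[1],1),round(rc[2],1));return S
E
python3 - <<'E'
from h import *
c=cap("wrist");save("w3.png",c["color"]);P=c["P"]
print(sense()["eef_pos"]-c["st"]["eef_pos"])
S=rect(P,481.5,-28.6,60,45,56)
# slot angle / hole: rasterise missing area
rc=cv2.minAreaRect(S[:,:2].astype(np.float32));C=np.array(rc[0])
S2=P.reshape(-1,3);L=S2[(np.hypot(*(S2[:,:2]-C).T)<22)&(S2[:,2]<46)]
print("throat below-top pts",len(L),L.mean(0).round(1))
rect(L,*C,22,30,42)
goal(459.5,-276.8,220,-31.4)
E
```

```text
[ 0.00668201 -0.05901165  0.12383308]
3583 z 50.1 [482.3 -25.7] [60.5 60.3] 81.0
throat below-top pts 1183 [481.9 -29.8  24.1]
524 z 38.2 [483.1 -29. ] [26.8 41.8] 86.2
off cm [-25.85  -1.6    3.07] rotz deg 35.1 pos [458.7 -17.8 250.7] yaw 3.7 t 7.0
```

View pics/w3.png

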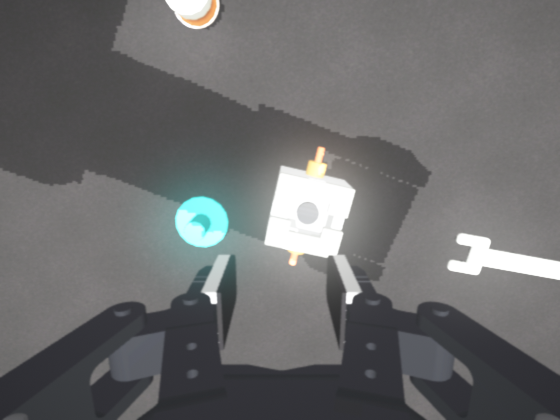

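The base is empty, with the throat at (308,213) and the slot running across. I'll move above the cartridge.

Request:
step_arm([
  {"offset":[-4,0,0],"rot":[0,0,7],"gripper":4},
  {"offset":[-8,0,0],"rot":[0,0,14],"gripper":4},
  {"offset":[-12,-0.5,0],"rot":[0,0,21],"gripper":4},
  {"offset":[-16,-1,0],"rot":[0,0,28],"gripper":4},
  {"offset":[-20,-1.3,0],"rot":[0,0,35],"gripper":4},
  {"offset":[-24,-1.6,0],"rot":[0,0,35],"gripper":4},
  {"offset":[-25.8,-1.6,0],"rot":[0,0,35],"gripper":4},
  {"offset":[-25.8,-1.6,0],"rot":[0,0,35],"gripper":4},
  {"offset":[-25.8,-1.6,0],"rot":[0,0,35],"gripper":4},
  {"offset":[-25.8,-1.6,0],"rot":[0,0,35],"gripper":4},
])

```text
time_s: 8.0
eef_pos: [459.1, -275.5, 250.9]
ee_rot: [-0.0, 0.872, 0.49, 0.0]
force: [-0.0, 0.6, -0.3]
grip_width: 0.469
grip_force: 0.0
```

Run:
```python
from h import *
c=cap("wrist");save("w4.png",c["color"]);P=c["P"]
print(sense()["eef_pos"]-c["st"]["eef_pos"])
rect(P,459.5,-276.8,32,72,90);rect(P,459.5,-276.8,32,46,58)
goal(459.5,-276.8,131,-31.4)
```

```text
[ 0.03206938 -0.01267696  0.09167367]
904 z 79.9 [ 460.5 -275.4] [40.8 11.7] 58.5
1467 z 52.0 [ 461.3 -274.3] [42.  43.4] 59.3
off cm [-0.1  0.1 12. ] rotz deg 0.1 pos [ 459.2 -275.5  251. ] yaw -31.3 t 8.05
```

View pics/w4.png

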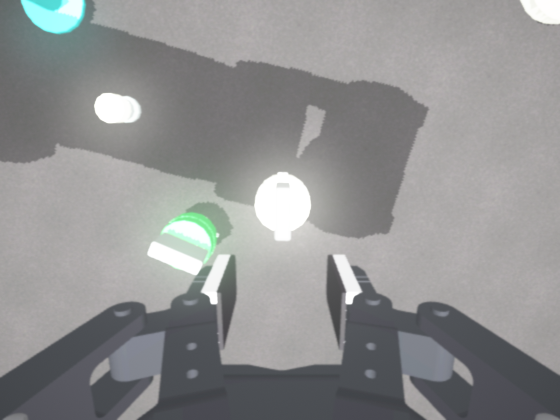

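The cartridge is at (283,200), and its wing is aligned with the finger gap. The green one at (185,245) is clear of the fingers. I'll go down and grip.

Request:
step_arm([
  {"offset":[0,0.1,4],"rot":[0,0,0],"gripper":4},
  {"offset":[0,0.1,7],"rot":[0,0,0],"gripper":4},
  {"offset":[0,0.1,10],"rot":[0,0,0],"gripper":4},
  {"offset":[0,0.1,12.2],"rot":[0,0,0],"gripper":4},
  {"offset":[0,0.1,12.2],"rot":[0,0,0],"gripper":4},
  {"offset":[0,0.1,12.2],"rot":[0,0,0],"gripper":4},
  {"offset":[0,0.1,12.2],"rot":[0,0,0],"gripper":0.2},
  {"offset":[0,0.1,12.2],"rot":[0,0,0],"gripper":0.2},
  {"offset":[0,0.1,12.2],"rot":[0,0,0],"gripper":0.2},
  {"offset":[0,0.1,12.2],"rot":[0,0,0],"gripper":0.2},
  {"offset":[0,0.1,12.2],"rot":[0,0,0],"gripper":0.2},
  {"offset":[0,0.1,12.2],"rot":[0,0,0],"gripper":0.2},
], squeeze=80)

```text
time_s: 9.25
eef_pos: [460.3, -277.4, 130.3]
ee_rot: [0.001, 0.872, 0.489, 0.0]
force: [-0.3, 0.8, 7.8]
grip_width: 0.121
grip_force: 78.8
```

Run:
```python
from h import *
s=sense();print(s["grip_width"],s["grip_force"],s["force"])
goal(481.8,-27.5,215,81.3)
```

```text
0.12091532428082284 78.77179384231567 [-0.28345656  0.81549768  7.77579419]
off cm [ 22.45 -11.16  -8.5 ] rotz deg -112.7 pos [ 460.3 -277.4  130.3] yaw -31.4 t 9.25
```

Request:
step_arm([
  {"offset":[0,0,-3],"rot":[0,0,0],"gripper":0.2},
  {"offset":[0,0,-6],"rot":[0,0,0],"gripper":0.2},
  {"offset":[0,0,-9],"rot":[0,0,0],"gripper":0.2},
  {"offset":[3,-1.5,-9.5],"rot":[0,0,-8],"gripper":0.2},
  {"offset":[6,-3,-9.5],"rot":[0,0,-16],"gripper":0.2},
  {"offset":[9,-4.5,-9.5],"rot":[0,0,-24],"gripper":0.2},
  {"offset":[12,-6,-9.5],"rot":[0,0,-32],"gripper":0.2},
  {"offset":[15,-7.5,-9.5],"rot":[0,0,-40],"gripper":0.2},
  {"offset":[18,-9,-9.5],"rot":[0,0,-48],"gripper":0.2},
  {"offset":[20,-10,-9.5],"rot":[0,0,-56],"gripper":0.2},
  {"offset":[20,-10,-9.5],"rot":[0,0,-64],"gripper":0.2},
  {"offset":[20,-10,-9.5],"rot":[0,0,-72],"gripper":0.2},
])

```text
time_s: 10.45
eef_pos: [478.5, -53.5, 224.1]
ee_rot: [0.0, 0.414, 0.91, -0.0]
force: [-0.3, 0.3, -2.2]
grip_width: 0.122
grip_force: 78.7
```

Run:
```python
from h import *
goal(470,-40,225,81.3)
```

```text
off cm [ 1.58  0.24 -0.09] rotz deg -40.3 pos [478.5 -53.5 224.1] yaw 41.0 t 10.45
```

Request:
step_arm([
  {"offset":[-2,2,0],"rot":[0,0,-8],"gripper":0.2},
  {"offset":[-3,4,0],"rot":[0,0,-16],"gripper":0.2},
  {"offset":[-3,6,0],"rot":[0,0,-24],"gripper":0.2},
  {"offset":[-3,6,0],"rot":[0,0,-32],"gripper":0.2},
  {"offset":[-3,6,0],"rot":[0,0,-40.3],"gripper":0.2},
  {"offset":[-3,6,0],"rot":[0,0,-40.3],"gripper":0.2},
  {"offset":[-3,6,0],"rot":[0,0,-40.3],"gripper":0.2},
  {"offset":[-3,6,0],"rot":[0,0,-40.3],"gripper":0.2},
  {"offset":[-3,6,0],"rot":[0,0,-40.3],"gripper":0.2},
])

```text
time_s: 11.35
eef_pos: [543.7, -38.1, 224.0]
ee_rot: [0.0, 0.08, 0.997, -0.0]
force: [0.3, -0.1, -2.3]
grip_width: 0.12
grip_force: 78.8
```

Run:
```python
from h import *
c=cap("wrist");save("w5.png",c["color"]);P=c["P"]
print(sense()["eef_pos"]-c["st"]["eef_pos"])
S=rect(P,481.8,-27.5,50,46,55)
T=c["st"]["eef_pos"]
S=rect(P,T[0],T[1],40,T[2]-90,T[2]-68)
print(S.min(0),S.max(0))
goal(481.8,-27.5,210,81.3)
```

```text
[ 0.02332961 -0.01990968 -0.00672412]
5210 z 50.2 [481.9 -25.2] [60.2 60.2] 80.8
2534 z 145.5 [532.9 -35.4] [43.8 24.4] 81.3
[520.66955465 -58.57623148 133.98711883] [548.22649934 -15.21450571 155.93420125]
off cm [6.28 0.06 1.4 ] rotz deg -0.5 pos [543.7 -38.1 224. ] yaw 80.8 t 11.4
```

View pics/w5.png

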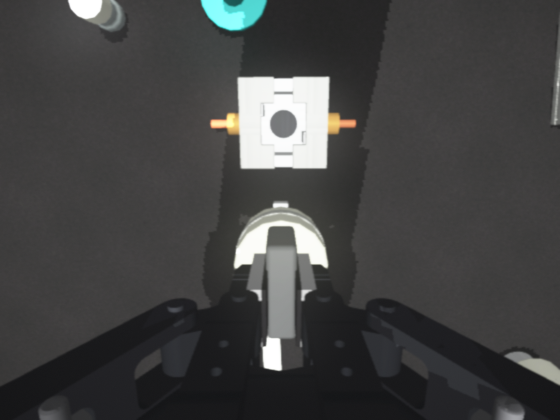

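The held cartridge body shows at (281,240), directly in line with the throat at (284,124). I'll fit both from this viewpoint so that camera bias cancels.

Run:
```python
from h import *
from scipy.optimize import least_squares
c=cap("wrist");P=c["P"];s=c["st"];q=s["ee_rot"];Rm=R.from_quat([q[1],q[2],q[3],q[0]]).as_matrix()
Q=(P-s["eef_pos"])@Rm  # tool frame
F=Q.reshape(-1,3)
S=F[(F[:,2]>74)&(F[:,2]<82)&(np.hypot(F[:,0],F[:,1])<30)&(F[:,0]>4)]
print("body top z",np.median(S[:,2]),S[:,0].max(),S[:,1].min(),S[:,1].max())
h=cv2.convexHull(S[:,:2].astype(np.float32))[:,0];h=h[h[:,0]>8]
r=least_squares(lambda p:np.hypot(*(h-p).T)-22,[1,0],loss="soft_l1");print("body centre tool xy",r.x,len(h),abs(r.fun).mean())
B=F[(F[:,2]>171)&(F[:,2]<177)&(np.hypot(F[:,0]-61,F[:,1]-1)<50)]
rc=cv2.minAreaRect(B[:,:2].astype(np.float32));print("base tool",rc)
W=F[(F[:,2]>46)&(F[:,2]<56)&(abs(F[:,1])<12)&(abs(F[:,0])<30)]
if len(W)>5:print("wing",cv2.minAreaRect(W[:,:2].astype(np.float32)))
```

```text
body top z 78.35829204122582 23.080432682262813 -19.824782787524416 21.97650323353617
body centre tool xy [0.86568135 1.03718016] 16 0.1308813318173545
base tool ((63.293331146240234, 2.786701202392578), (60.267845153808594, 59.631465911865234), 89.99237060546875)
wing ((1.5522041320800781, -1.334503173828125), (40.688018798828125, 22.829181671142578), 10.460408210754395)
```

Request:
step_arm([
  {"offset":[3,0.1,0],"rot":[0,0,0],"gripper":0.2},
  {"offset":[6,0.18,0],"rot":[0,0,0],"gripper":0.2},
  {"offset":[6.21,0.18,1],"rot":[0,0,0],"gripper":0.2},
  {"offset":[6.21,0.18,2.5],"rot":[0,0,0],"gripper":0.2},
  {"offset":[6.21,0.18,4],"rot":[0,0,0],"gripper":0.2},
  {"offset":[6.21,0.18,4],"rot":[0,0,0],"gripper":0.2},
  {"offset":[6.21,0.18,4],"rot":[0,0,0],"gripper":0.2},
  {"offset":[6.21,0.18,4],"rot":[0,0,0],"gripper":0.2},
])

```text
time_s: 12.25
eef_pos: [483.2, -26.6, 184.6]
ee_rot: [0.001, 0.079, 0.997, -0.0]
force: [-0.7, -0.3, -2.9]
grip_width: 0.121
grip_force: 78.8
```

Request:
step_arm([
  {"offset":[0,0,0.2],"rot":[0,0,0],"gripper":0.2},
  {"offset":[0,0,0.4],"rot":[0,0,0],"gripper":0.2},
  {"offset":[0,0,0.6],"rot":[0,0,0],"gripper":0.2},
  {"offset":[0,0,0.8],"rot":[0,0,0],"gripper":0.2},
  {"offset":[0,0,1],"rot":[0,0,0],"gripper":0.2},
  {"offset":[0,0,1],"rot":[0,0,0],"gripper":0.2},
  {"offset":[0,0,1],"rot":[0,0,0],"gripper":0.2},
])

```text
time_s: 12.95
eef_pos: [482.7, -26.4, 173.9]
ee_rot: [-0.0, 0.079, 0.997, -0.0]
force: [0.2, 0.6, -1.5]
grip_width: 0.121
grip_force: 78.8
```

Request:
step_arm([
  {"offset":[0,0,0.2],"rot":[0,0,0],"gripper":0.2},
  {"offset":[0,0,0.4],"rot":[0,0,0],"gripper":0.2},
  {"offset":[0,0,0.6],"rot":[0,0,0],"gripper":0.2},
  {"offset":[0,0,0.8],"rot":[0,0,0],"gripper":0.2},
  {"offset":[0,0,0.8],"rot":[0,0,0],"gripper":0.2},
])

```text
time_s: 13.45
eef_pos: [482.8, -26.5, 166.0]
ee_rot: [0.0, 0.079, 0.997, -0.0]
force: [-1.2, 0.1, 1.8]
grip_width: 0.121
grip_force: 79.5
```

Request:
step_arm([
  {"offset":[0,0,0.2],"rot":[0,0,0],"gripper":0.2},
  {"offset":[0,0,0.4],"rot":[0,0,0],"gripper":0.2},
  {"offset":[0,0,0.6],"rot":[0,0,0],"gripper":0.2},
  {"offset":[0,0,0.8],"rot":[0,0,0],"gripper":0.2},
  {"offset":[0,0,0.9],"rot":[0,0,0],"gripper":0.2},
  {"offset":[0,0,0.9],"rot":[0,0,0],"gripper":0.2},
  {"offset":[0,0,0.9],"rot":[0,0,0],"gripper":0.2},
])

```text
time_s: 14.15
eef_pos: [482.9, -26.5, 157.4]
ee_rot: [0.0, 0.079, 0.997, -0.0]
force: [-1.7, 0.4, 8.0]
grip_width: 0.122
grip_force: 80.6
```

Request:
step_arm([
  {"offset":[0,0,0.1],"rot":[0,0,0],"gripper":0.2},
  {"offset":[0,0,0.15],"rot":[0,0,0],"gripper":0.2},
  {"offset":[0,0,0.2],"rot":[0,0,0],"gripper":0.2},
  {"offset":[0,0,0.2],"rot":[0,0,0],"gripper":0.2},
  {"offset":[0,0,0.2],"rot":[0,0,0],"gripper":0.2},
])

```text
time_s: 14.65
eef_pos: [482.9, -26.6, 156.3]
ee_rot: [0.001, 0.079, 0.997, -0.0]
force: [-6.5, 0.4, 19.3]
grip_width: 0.12
grip_force: 82.2
```

Request:
step_arm([
  {"offset":[0.01,-0.02,0],"rot":[0,0,8],"gripper":0.2},
  {"offset":[0.01,-0.03,0],"rot":[0,0,16],"gripper":0.2},
  {"offset":[0.01,-0.05,0],"rot":[0,0,24],"gripper":0.2},
  {"offset":[0.02,-0.06,0],"rot":[0,0,32],"gripper":0.2},
  {"offset":[0.03,-0.08,0],"rot":[0,0,40],"gripper":0.2},
  {"offset":[0.04,-0.09,0],"rot":[0,0,48],"gripper":0.2},
  {"offset":[0.05,-0.1,0],"rot":[0,0,56],"gripper":0.2},
  {"offset":[0.07,-0.11,0],"rot":[0,0,64],"gripper":0.2},
  {"offset":[0.08,-0.11,0],"rot":[0,0,72],"gripper":0.2},
  {"offset":[0.1,-0.12,0],"rot":[0,0,80],"gripper":0.2},
  {"offset":[0.11,-0.12,0],"rot":[0,0,85],"gripper":0.2},
  {"offset":[0.11,-0.12,0],"rot":[0,0,85],"gripper":0.2},
])

```text
time_s: 15.85
eef_pos: [482.5, -27.8, 156.3]
ee_rot: [0.002, 0.733, 0.68, 0.001]
force: [-1.0, 0.6, 12.9]
grip_width: 0.124
grip_force: 81.1
```

```bash
python3 -c "
from h import *
s=sense();print(s['wrist_torque'],s['force'],s['joints'][5])
goal(482,-25.4,156,-8.9)"
```

```text
[ 0.01241745  0.05683301 -0.04990849] [-1.03075048  0.5606746  12.90276404] -0.2265752630731916
off cm [ 0.23 -0.07  0.03] rotz deg 4.7 pos [482.5 -27.8 156.3] yaw -4.2 t 15.85
```

Request:
step_arm([
  {"offset":[0,0,0.03],"rot":[0,0,2],"gripper":0.2},
  {"offset":[0,0,0.06],"rot":[0,0,4],"gripper":0.2},
  {"offset":[0,0,0.08],"rot":[0,0,6],"gripper":0.2},
  {"offset":[0,0,0.08],"rot":[0,0,8],"gripper":0.2},
  {"offset":[0,0,0.08],"rot":[0,0,8],"gripper":0.2},
  {"offset":[0,0,0.08],"rot":[0,0,8],"gripper":0.2},
])

```text
time_s: 16.45
eef_pos: [482.4, -27.6, 156.3]
ee_rot: [0.002, 0.777, 0.629, 0.001]
force: [-4.6, 1.2, 23.5]
grip_width: 0.12
grip_force: 82.7
```

Run:
```python
from h import *
s=sense();print(s['wrist_torque'],s['force'])
c=cap("wrist");P=c["P"];s=c["st"];goal(482,-25.4,156,-8.9)
sc=cap("scene");im=cv2.resize(sc["color"][150:270,160:340],None,fx=3,fy=3);w=cv2.resize(c["color"],(480,360))
save("f6.png",np.vstack([cv2.resize(im,(480,320))[:240],w]))
S=rect(P,482,-25.4,29,72,84);print(np.percentile(S[:,2],[10,50,90]))
```

```text
[0.28609792 0.9113806  0.24379015] [-4.6387657   1.1984494  23.47383633]
off cm [ 0.21 -0.09  0.02] rotz deg -3.1 pos [482.4 -27.6 156.3] yaw -12.0 t 16.5
2149 z 78.0 [484.9 -15.6] [23.9 43.4] 78.6
[76.11256654 77.96769183 78.92242782]
```

View pics/f6.png

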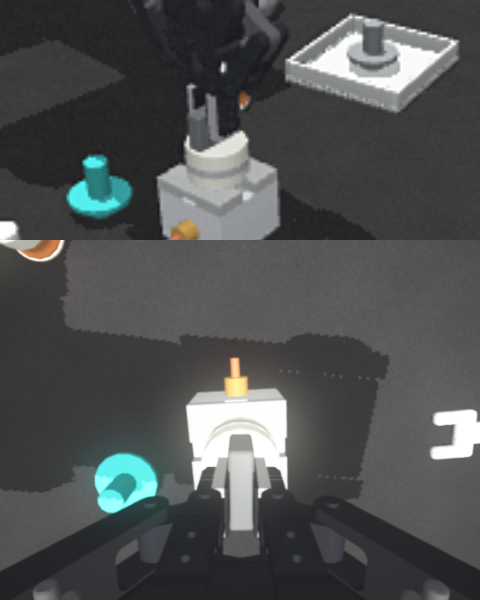

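The shoulder is flush on the base (body top at z 78 mm), the turn is about 93° and pressed against the stop, and the plug is upright in the tray. I'll hand it in.

```bash
python3 -c "
from rig import *
print(finish_job())"
```

```text
the job is handed in; nothing more can be done
None
```

The job is handed in (no verdict was shown): the plug is standing released in the tray, and the cartridge is pushed fully home, turned about 93° clockwise, and still gripped and pressed flush.

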